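# Riddle the tumbling chips out of the separator basket, then tip the hilts into the tray

### The arm

A 6-joint arm with a two-finger parallel gripper is mounted at the origin on a cart in front of the work surface, level with it; the furniture and walls round the work are solid. World frame = base frame: x ahead of the robot, y to its left, z up, the work surface at z = 0. Lengths are in m, angles in rad, forces in N, time in s.
With the tool pointing down it reaches from about 0.275 to 0.75 m from the base axis. Payload 10.2 kg.
Tool frame: the origin (TCP) lies on the centre line of the jaws, within the pads' length; the fingertips stand 14 mm ahead of it and the grasp point (between the pads) lies 5 mm behind it; z points along the fingers, y is the direction in which the jaws open and shut (so a half turn about z gives the same grasp; the last joint's range is limited). The gripper opens to 88 mm and grips with 3 to 60 N. Pads are 18 mm wide; open, the fingers measure 123 mm over their backs; the gripper's body (75 mm by 187 mm) begins 45 mm behind the grasp point.
Start: joints at [0.958, 0.313, 1.498, -0, 1.331, -0.223], TCP at [0.2, 0.486, 0.253] pointing down, gripper open.
Joint ranges: [-2.94, 2.94], [-0.97, 2.17], [0.19, 2.56], [-1.23, 4.37], [0.02, 3.11], [-2.88, 2.88]. Speed limits (rad/s): [2.39, 2.39, 3.01, 3.14, 3.14, 3.14].

### API

Orientations are given as a 3x3 rotation matrix whose columns are the frame's x, y, z axes.
In Python, from cell import ctrl, imaging gives the robot as it stands.
- The arm moves only by the tool jog_arm, never from a script. Its argument "series" is a list that holds one entry, the list of rows, each a list of 6 numbers: the shift along the tool's x, y, z in m, then the turn, a rotation vector about the tool's x, y, z in degrees. In form: [[[tx, ty, tz, rx, ry, rz], ...]]. A call has 1 to 20 rows; each row is the pose to reach, as a shift and turn from the pose commanded when the call began, along the tool's axes at that moment; what a row does not reach only later rows make up. A row lasts 1/8 s, in which the tool goes at most 62.5 mm and 10.7 degrees, less where a joint would pass 70% of its speed; a pose out of reach is approached as far as the arm can. A call with a gripper value outside its range is refused whole. "claw" is the finger opening in m, from 0 to 0.0881, set as the call begins (left out, the last holds). The fingers move at their own pace and stop on an object; the grip force is fixed at half the most. Time passes only in rows, so rows that repeat a pose let the fingers close. It gives the time, the measured TCP pose, the force and the opening at its end, in the units of the state.
- ctrl.get_state(): the state, without advancing time (a new reading comes with each control period).
- imaging.capture(name): name is "scene" or "side" or "wrist"; returns a dict with "img" (480x640x3 uint8, red, green, blue), "intrinsics" (3x3 intrinsics, pixels), "extrinsics" (4x4, takes a point from world to camera coordinates); the wrist camera has in their place "tool_from_camera" (4x4, takes a point from camera to tool coordinates, whose origin is the TCP and whose axes are the flange's). Camera axes: x right, y down, z forward; pixel columns grow to the right and rows downward; lengths in m; the calibration is good to about 2 mm. A picture is of the moment at which its call begins: read the wrist's pose just before it. There is no depth.
- ctrl.sign_off(): hands the job in, once; it reports no verdict.
The state is a dict: "t": time; "joints": joint angles; "qd": joint speeds; "joint_efforts": joint torques, N m; "tcp_pos": TCP position; "ee_rot": TCP orientation; "ft_force": force on the tool from outside, world axes, zero at the start; "wrist_torque": the same for the moment, N m; "width": finger opening in m.
Only numpy, scipy, OpenCV 4.12 (cv2) and the standard library are available. Lean on these libraries where they do the work, as an engineer would, in place of code of your own. Each camera call takes 0.05 s, during which the arm holds its last target.

### The job

The hilts are back from the tumbler: with the gate still shut, rock the separator basket by its black handle until all six white ceramic chips have dropped through the bars into the pan below. Then pull the gate fully up by its tab and tip the basket with the handle so that both hilts slide into the blue tray, without a chip in the tray and with the tray left standing at the lip. Let the empty basket back down level on its rests, and do not knock the glue bottle over.

Things in the scene. Friction and masses are not known exactly. Their poses are not given: they have to be found in the camera images.
- hinge (a point): Middle of the hinge line of the tipping basket, 100 mm over the bench, on a green steel separator stand (160 x 210 mm, fixed; its place and yaw vary) with a catch pan under a bare steel basket. Axes are the stand's: x along the hinge line, y from the pouring lip back to the handle, z up; the basket pours to -y. Pivot cheeks at x = -80 and +80 mm.
- basket (a joint): Tip angle of the basket about the hinge line, rad: 0 = level on its rests (it falls back there when let go), growing as the handle end is lifted, 1.05 = fully tipped (stop). Turns freely; the loaded basket weighs about 0.8 kg, so lifting at the handle takes about 4 N. The hilts slide out well when fully tipped with the gate up.
- basket_handle (a point): Middle of the basket's black round handle, a bar 14 mm thick, 70 mm long along the hinge frame's x. When level it lies 241 mm behind the hinge line (hinge y = +241 mm) and 34 mm above it, 44 mm from its axis to the basket's back wall; it moves on an arc of 243 mm radius about the hinge line. The bar can turn between the fingers.
- basket_deck (a point): Middle of the basket's deck, top face, 115 mm behind the hinge line and 10 mm above it; turns with the basket. Inside 111 mm wide, walls 44 mm high. From the gate (y = -85 mm here) to y = +23 mm it is a grid of three 6 mm bars along y with 22 to 24 mm gaps, which the chips pass once shaken on edge or square and the hilts do not; then a solid feed plate to the back wall (y = +80). Before the gate a solid lip reaches 50 mm past the hinge line.
- gate (a joint): Lift of the comb gate that closes the basket's pouring end, m: 0 = down, shut; 0.058 = fully up (its opening is then 53 mm high). It slides along the basket's own z in two guides and stays where it is left (about 3 N of friction, 0.12 kg).
- gate_tab (a point): Middle of the black pull tab on top of the gate: 46 mm along the hinge frame's x, 10 mm thick (y), 32 mm high. With the basket level and the gate down it lies 30 mm behind the hinge line (hinge y = +30 mm) and 76 mm above it (176 mm over the bench). The gate's guides end 112 mm above the hinge line, 52 mm to either side of the tab's middle.
- pan_floor (a point): Middle of the catch pan's floor under the basket, 11 mm above the bench, axes as the hinge frame. Inside, the pan is 150 mm (x) by 198 mm (y) with walls 33 to 43 mm high.
- tray: Blue parts tray, 130 mm (its x) by 190 mm (its y), 40 mm high, loose, about 0.35 kg, standing on the bench with its long side along the stand, under the pouring lip. Origin at the centre of its underside; inside it is 102 x 162 mm.
- dark_hilt_c (a point): Centre of the dark brown carved wooden knife hilt, 98 x 43 x 27 mm (long axis its y), loose in the basket. Hilts weigh 30 to 75 g.
- red_hilt_c (a point): Centre of the red-brown turned wooden knife hilt, 70 x 30 x 28 mm (long axis its y), loose in the basket.
- chip0_c (a point): Centre of one of six white three-cornered ceramic tumbling chips, sides 23 mm, 14.5 mm thick, 12 g, at first on the feed plate behind the hilts. Chips and hilts slide down the deck only when it is tipped more than about 0.5 to 0.7 rad, or less if jolted; one that lodges on a bar is freed by more rocking or by dropping the basket a few cm onto its rests.
- chip1_c (a point): Centre of one of six white three-cornered ceramic tumbling chips, sides 23 mm, 14.5 mm thick, 12 g, at first on the feed plate behind the hilts. Chips and hilts slide down the deck only when it is tipped more than about 0.5 to 0.7 rad, or less if jolted; one that lodges on a bar is freed by more rocking or by dropping the basket a few cm onto its rests.
- chip2_c (a point): Centre of one of six white three-cornered ceramic tumbling chips, sides 23 mm, 14.5 mm thick, 12 g, at first on the feed plate behind the hilts. Chips and hilts slide down the deck only when it is tipped more than about 0.5 to 0.7 rad, or less if jolted; one that lodges on a bar is freed by more rocking or by dropping the basket a few cm onto its rests.
- chip3_c (a point): Centre of one of six white three-cornered ceramic tumbling chips, sides 23 mm, 14.5 mm thick, 12 g, at first on the feed plate behind the hilts. Chips and hilts slide down the deck only when it is tipped more than about 0.5 to 0.7 rad, or less if jolted; one that lodges on a bar is freed by more rocking or by dropping the basket a few cm onto its rests.
- chip4_c (a point): Centre of one of six white three-cornered ceramic tumbling chips, sides 23 mm, 14.5 mm thick, 12 g, at first on the feed plate behind the hilts. Chips and hilts slide down the deck only when it is tipped more than about 0.5 to 0.7 rad, or less if jolted; one that lodges on a bar is freed by more rocking or by dropping the basket a few cm onto its rests.
- chip5_c (a point): Centre of one of six white three-cornered ceramic tumbling chips, sides 23 mm, 14.5 mm thick, 12 g, at first on the feed plate behind the hilts. Chips and hilts slide down the deck only when it is tipped more than about 0.5 to 0.7 rad, or less if jolted; one that lodges on a bar is freed by more rocking or by dropping the basket a few cm onto its rests.
- glue_c (a point): White glue bottle with a red nozzle, 40 mm across, 104 mm tall, standing loose on the bench behind the separator; this point is 50 mm above its foot. A bystander.
- red_bar: Red-brown bar of polishing wax, 28 x 60 x 20 mm, lying loose on the bench behind; a bystander. Origin at the centre of its underside.

How it is judged:
On the way, in this order (a step that is already met when the one before it is completed fails the run):
1. all six chips lie in the pan while the gate is down (less than 12 mm open) and both hilts are still in the basket (x of chip0_c in the frame of pan_floor between -0.078 and 0.078 m and y of chip0_c in the frame of pan_floor between -0.101 and 0.101 m and z of chip0_c in the frame of pan_floor between -0.005 and 0.042 m and x of chip1_c in the frame of pan_floor between -0.078 and 0.078 m and y of chip1_c in the frame of pan_floor between -0.101 and 0.101 m and z of chip1_c in the frame of pan_floor between -0.005 and 0.042 m and x of chip2_c in the frame of pan_floor between -0.078 and 0.078 m and y of chip2_c in the frame of pan_floor between -0.101 and 0.101 m and z of chip2_c in the frame of pan_floor between -0.005 and 0.042 m and x of chip3_c in the frame of pan_floor between -0.078 and 0.078 m and y of chip3_c in the frame of pan_floor between -0.101 and 0.101 m and z of chip3_c in the frame of pan_floor between -0.005 and 0.042 m and x of chip4_c in the frame of pan_floor between -0.078 and 0.078 m and y of chip4_c in the frame of pan_floor between -0.101 and 0.101 m and z of chip4_c in the frame of pan_floor between -0.005 and 0.042 m and x of chip5_c in the frame of pan_floor between -0.078 and 0.078 m and y of chip5_c in the frame of pan_floor between -0.101 and 0.101 m and z of chip5_c in the frame of pan_floor between -0.005 and 0.042 m and x of dark_hilt_c in the frame of basket_deck between -0.057 and 0.057 m and y of dark_hilt_c in the frame of basket_deck between -0.087 and 0.085 m and z of dark_hilt_c in the frame of basket_deck between -0.01 and 0.09 m and x of red_hilt_c in the frame of basket_deck between -0.057 and 0.057 m and y of red_hilt_c in the frame of basket_deck between -0.087 and 0.085 m and z of red_hilt_c in the frame of basket_deck between -0.01 and 0.09 m and value of joint gate below 0.012 m), for 0.2 s.
2. the gate is pulled up at least 45 mm (value of joint gate above 0.045 m), for 0.1 s.
At the end, for the whole second after the job is handed in: Both hilts lie at rest in the tray (centres inside it, under 65 mm high); all six chips lie in the pan; the basket is level again (under 0.06 rad), the gate still up (over 40 mm); the tray stands flat within 50 mm of where it stood; the glue bottle stands (x of dark_hilt_c in the frame of tray between -0.056 and 0.056 m and y of dark_hilt_c in the frame of tray between -0.083 and 0.083 m and z of dark_hilt_c in the frame of tray between 0 and 0.065 m and x of red_hilt_c in the frame of tray between -0.056 and 0.056 m and y of red_hilt_c in the frame of tray between -0.083 and 0.083 m and z of red_hilt_c in the frame of tray between 0 and 0.065 m and x of chip0_c in the frame of pan_floor between -0.078 and 0.078 m and y of chip0_c in the frame of pan_floor between -0.101 and 0.101 m and z of chip0_c in the frame of pan_floor between -0.005 and 0.042 m and x of chip1_c in the frame of pan_floor between -0.078 and 0.078 m and y of chip1_c in the frame of pan_floor between -0.101 and 0.101 m and z of chip1_c in the frame of pan_floor between -0.005 and 0.042 m and x of chip2_c in the frame of pan_floor between -0.078 and 0.078 m and y of chip2_c in the frame of pan_floor between -0.101 and 0.101 m and z of chip2_c in the frame of pan_floor between -0.005 and 0.042 m and x of chip3_c in the frame of pan_floor between -0.078 and 0.078 m and y of chip3_c in the frame of pan_floor between -0.101 and 0.101 m and z of chip3_c in the frame of pan_floor between -0.005 and 0.042 m and x of chip4_c in the frame of pan_floor between -0.078 and 0.078 m and y of chip4_c in the frame of pan_floor between -0.101 and 0.101 m and z of chip4_c in the frame of pan_floor between -0.005 and 0.042 m and x of chip5_c in the frame of pan_floor between -0.078 and 0.078 m and y of chip5_c in the frame of pan_floor between -0.101 and 0.101 m and z of chip5_c in the frame of pan_floor between -0.005 and 0.042 m and value of joint basket below 0.06 rad and value of joint gate above 0.04 m and distance of tray from where it was at the start of the episode below 0.05 m and angle between tray's own z axis and vertical below 0.1 rad and angle between glue_c's own z axis and vertical below 0.3 rad and linear speed of each of dark_hilt, red_hilt below 0.03 m/s); the robot touches nothing.
It fails at once if the glue bottle is knocked over (angle between glue_c's own z axis and vertical above 0.6 rad).
It fails at once if a chip gets into the tray ((x of chip0_c in the frame of tray between -0.058 and 0.058 m and y of chip0_c in the frame of tray between -0.088 and 0.088 m and z of chip0_c in the frame of tray between -0.01 and 0.04 m) or (x of chip1_c in the frame of tray between -0.058 and 0.058 m and y of chip1_c in the frame of tray between -0.088 and 0.088 m and z of chip1_c in the frame of tray between -0.01 and 0.04 m) or (x of chip2_c in the frame of tray between -0.058 and 0.058 m and y of chip2_c in the frame of tray between -0.088 and 0.088 m and z of chip2_c in the frame of tray between -0.01 and 0.04 m) or (x of chip3_c in the frame of tray between -0.058 and 0.058 m and y of chip3_c in the frame of tray between -0.088 and 0.088 m and z of chip3_c in the frame of tray between -0.01 and 0.04 m) or (x of chip4_c in the frame of tray between -0.058 and 0.058 m and y of chip4_c in the frame of tray between -0.088 and 0.088 m and z of chip4_c in the frame of tray between -0.01 and 0.04 m) or (x of chip5_c in the frame of tray between -0.058 and 0.058 m and y of chip5_c in the frame of tray between -0.088 and 0.088 m and z of chip5_c in the frame of tray between -0.01 and 0.04 m)).
It also fails if it takes over 72 s, if anything falls off the work surface, if the arm or the gripper's body presses on something with over 40 N, if the wrist force passes 120 N, or if a joint passes its speed limit or range.

## Working session

There is one attempt and no reset: what is moved stays moved. The work goes in short steps, Python scripts to look and compute and a tool call to move; the robot and the scene stay as the last step left them, time stands still between calls to the robot, and variables do not carry over. Pictures are saved under pics/ and viewed, and the job is handed in when it is done.

Besides the shell and the picture viewer there is one more tool, called after "Call:" as name(argument=value, ...) on one line, values as JSON. jog_arm: Moves the arm, as the interface text tells. Its arguments: {"type":"object","properties":{"series":{"type":"array","items":{"type":"array","items":{"type":"array","items":{"type":"number"}}}},"claw":{"type":"number"}},"required":["series"]}

```bash
ls; mkdir -p pics
cat > h.py <<'E'
import numpy as np, cv2
from cell import ctrl, imaging
np.set_printoptions(precision=4,suppress=True)
def snap(n,f):
    s=ctrl.get_state(); d=imaging.capture(n); cv2.imwrite('pics/'+f+'.png',d['img'][:,:,::-1]); 
    return s,d
E
python3 - <<'E'
from h import *
s=ctrl.get_state();print(s)
for n in ['scene','side','wrist']:
    s,d=snap(n,n+'0'); print(n,d['intrinsics'],d.get('extrinsics'),d.get('tool_from_camera'))
E
```

```text
pics
{'t': 0.0, 'joints': array([ 0.9576,  0.3134,  1.4984,  0.    ,  1.331 , -0.2234]), 'qd': array([-0.0006, -0.0001,  0.0001,  0.002 , -0.0008, -0.0006]), 'joint_efforts': array([ -0.0003, -40.221 , -25.2271,   0.0694,   0.0353,  -0.0001]), 'tcp_pos': array([0.1994, 0.4854, 0.2522]), 'ee_rot': array([[-0.925 ,  0.38  , -0.0007],
       [ 0.38  ,  0.925 , -0.001 ],
       [ 0.0003, -0.0012, -1.    ]]), 'ft_force': array([ 0.1432, -0.2424, -0.0737]), 'wrist_torque': array([0.0009, 0.0153, 0.013 ]), 'width': 0.08808958637232588}
scene [[526.3165   0.     316.642 ]
 [  0.     526.3165 246.2073]
 [  0.       0.       1.    ]] [[ 0.5547 -0.832   0.0057 -0.535 ]
 [-0.5133 -0.3476 -0.7846  0.283 ]
 [ 0.6548  0.4323 -0.6199  0.879 ]
 [ 0.      0.      0.      1.    ]] None
side [[438.3674   0.     321.6245]
 [  0.     438.3674 236.5345]
 [  0.       0.       1.    ]] [[-0.9704  0.2416  0.001   0.604 ]
 [ 0.1286  0.5197 -0.8446  0.2002]
 [-0.2046 -0.8195 -0.5354  0.8188]
 [ 0.      0.      0.      1.    ]] None
wrist [[391.2119   0.     318.9751]
 [  0.     391.2119 238.2443]
 [  0.       0.       1.    ]] None [[-0.0002 -0.96   -0.2799  0.0719]
 [ 1.     -0.0001 -0.0001  0.0004]
 [ 0.0001 -0.2799  0.96   -0.1316]
 [ 0.      0.      0.      1.    ]]
```

View pics/scene0.png

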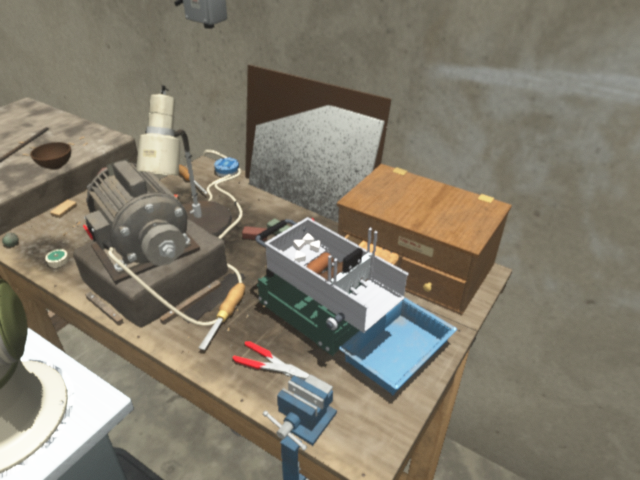

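View pics/side0.png

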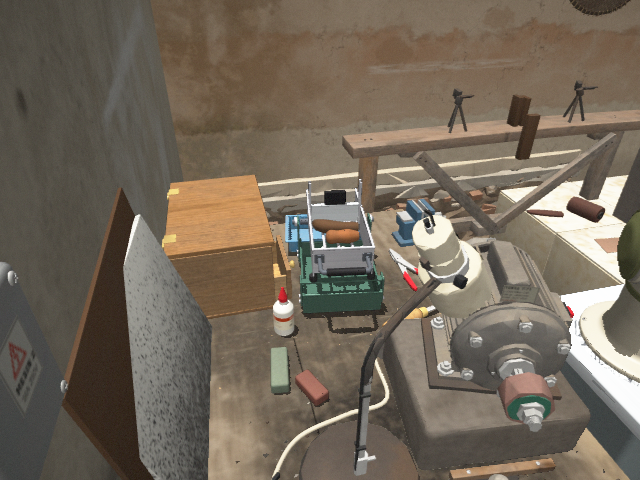

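View pics/wrist0.png

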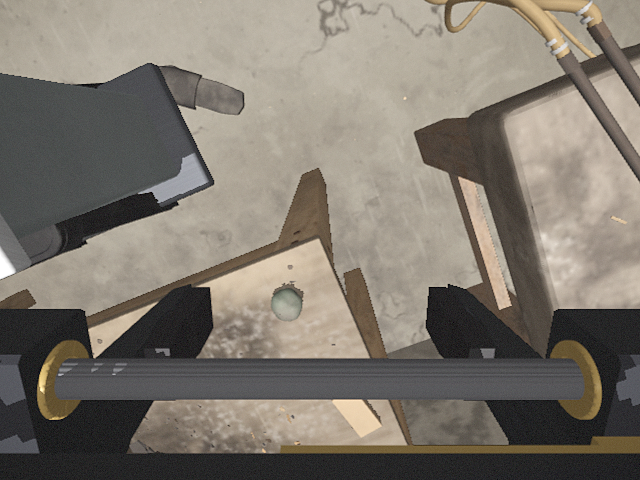

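Run:
```python
from h import *
for n,(x,y,w,h) in {'scene':(230,200,240,200),'side':(250,170,150,180)}.items():
    im=cv2.imread(f'pics/{n}0.png')[y:y+h,x:x+w]; k=min(800//w,600//h); cv2.imwrite(f'pics/{n}0z.png',cv2.resize(im,None,fx=k,fy=k,interpolation=cv2.INTER_CUBIC)); print(n,k)
    d=imaging.capture(n);E=d['extrinsics'];print(-E[:3,:3].T@E[:3,3])
```

```text
scene 3
[-0.1335 -0.7268  0.77  ]
side 3
[0.7279 0.421  0.6069]
```

View pics/scene0z.png

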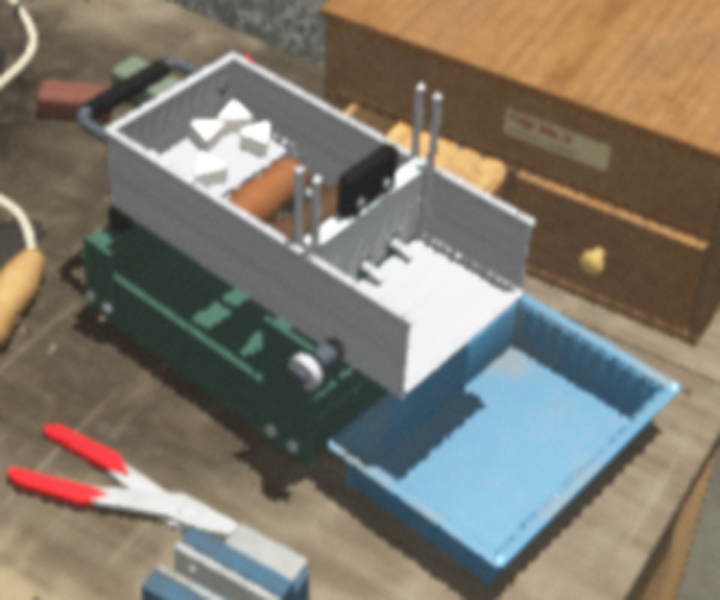

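View pics/side0z.png

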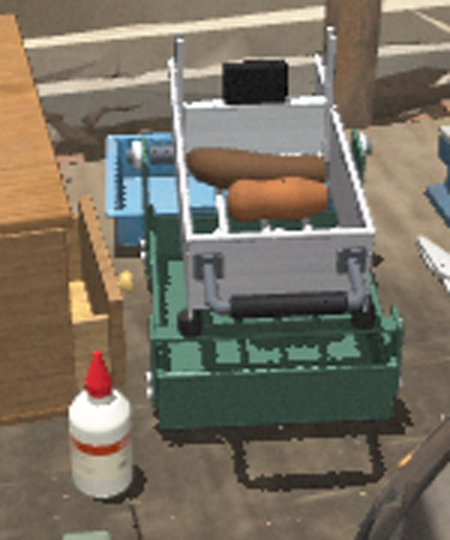

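```bash
cat > fit.py <<'E'
from h import *
from scipy.optimize import least_squares
D={n:imaging.capture(n) for n in ['scene','side']}
def proj(n,P):
    E=D[n]['extrinsics'];K=D[n]['intrinsics'];c=E[:3,:3]@np.atleast_2d(P).T+E[:3,3:4];q=K@c;return (q[:2]/q[2]).T
def H2W(p,P):
    c,s=np.cos(p[2]),np.sin(p[2]);P=np.atleast_2d(P);return np.c_[p[0]+c*P[:,0]-s*P[:,1],p[1]+s*P[:,0]+c*P[:,1],P[:,2]+0.1]
off={'scene':(230,200),'side':(250,170)}
obs=[('side',(223,63),(23,35,92)),('side',(287,62),(-23,35,92)),('side',(223,103),(23,35,60)),('side',(287,101),(-23,35,60)),
('side',(231,304),(35,241,34)),('side',(363,301),(-35,241,34)),
('scene',(88,110),(-35,241,34)),('scene',(167,68),(35,241,34)),
('scene',(342,178),(-23,25,92)),('scene',(342,214),(-23,25,60)),('scene',(397,148),(23,25,92))]
if __name__=='__main__':
    def r(p): return np.concatenate([(proj(n,H2W(p,np.array(P)/1e3))[0]-((np.array(c)+.5)/3-.5+off[n])) for n,c,P in obs])
    R=least_squares(r,[0.6,-0.1,0.0]);print(R.x,'yaw',np.degrees(R.x[2]));print(r(R.x).reshape(-1,2))
    np.save('p.npy',R.x)
    for P in [(0,0,0),(0,241,34),(0,30,76),(0,115,10)]: print(P,H2W(R.x,np.array(P)/1e3))
    # overlay check
    chk=np.array([(-80,0,0),(80,0,0),(52,30,112),(-52,30,112),(55.5,195,54),(-55.5,195,54),(55.5,-50,0),(-55.5,-50,0)])/1e3
    for n in D:
        im=D[n]['img'][:,:,::-1].copy();x,y=off[n];im=cv2.resize(im[y:y+200,x:x+240],None,fx=3,fy=3,interpolation=2)
        for q in proj(n,H2W(R.x,chk)): cv2.circle(im,tuple(int(v) for v in ((q-(x,y)+.5)*3-.5)),3,(0,0,255),1)
        cv2.imwrite(f'pics/chk_{n}.png',im)
E
python3 fit.py
```

```text
[ 0.4921 -0.4144 -0.1641] yaw -9.40471457485414
[[ 0.6874  1.0509]
 [ 1.0263  0.6237]
 [ 0.6173  1.1236]
 [ 0.5632  0.9991]
 [ 1.0635  2.0232]
 [-4.0319  1.1652]
 [-0.8502  0.9306]
 [-1.8766  0.0312]
 [ 2.0267  0.8946]
 [ 1.2986  2.9183]
 [ 0.6595 -1.206 ]]
(0, 0, 0) [[ 0.4921 -0.4144  0.1   ]]
(0, 241, 34) [[ 0.5314 -0.1767  0.134 ]]
(0, 30, 76) [[ 0.497  -0.3848  0.176 ]]
(0, 115, 10) [[ 0.5109 -0.301   0.11  ]]
```

View pics/chk_scene.png

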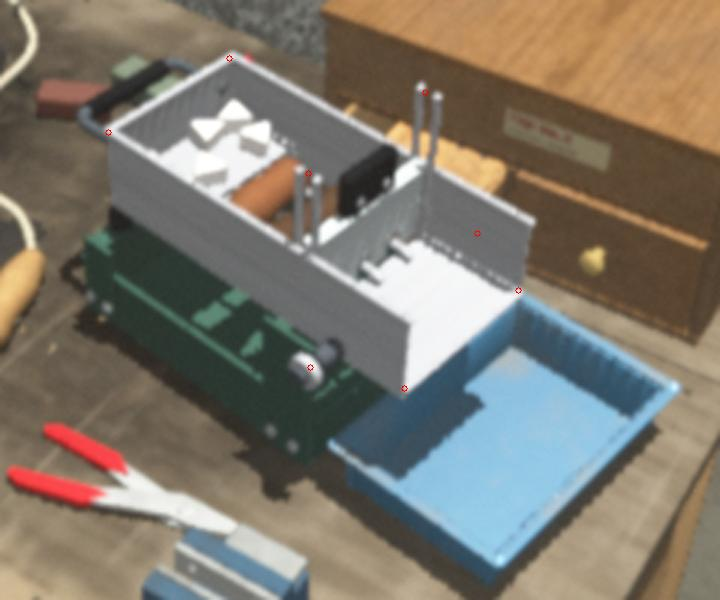

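View pics/chk_side.png

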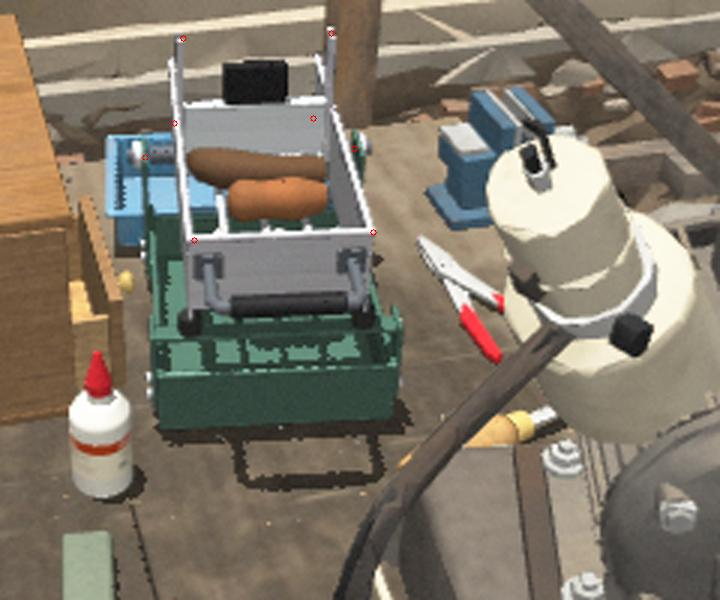

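```bash
sed -i "s/(363,301)/(348,301)/" fit.py
cat >> h.py <<'E'
def tri(a,b,D):
    A=[]
    for n,(u,v) in (('scene',a),('side',b)):
        P=D[n]['intrinsics']@D[n]['extrinsics'][:3]; A+= [u*P[2]-P[0],v*P[2]-P[1]]
    X=np.linalg.svd(np.array(A))[2][-1];return X[:3]/X[3]
E
python3 fit.py
python3 - <<'E'
from h import *
from fit import D,proj
print('lamp top',tri((161,95),(430,222),D)) 
print('lampL',tri((185,135),(462,258),D))
print('glue tip',proj('scene',[[.6,-.1,.1]]))
p=np.load('p.npy')
# glue foot from side px
def onplane(n,uv,z):
    E=D[n]['extrinsics'];K=D[n]['intrinsics'];d=E[:3,:3].T@np.linalg.inv(K)@[*uv,1];c=-E[:3,:3].T@E[:3,3];return c+d*(z-c[2])/d[2]
print('glue foot',onplane('side',(283.5,330),0))
print('box corner',onplane('side',(273,240),.13),onplane('scene',(340,205),.13))
for nm,uv in dict(tl=(229+334/3,200+442/3),tr=(230+523/3,200+296/3),br=(230+676/3,200+388/3),bl=(230+492/3,200+567/3)).items(): print('tray',nm,onplane('scene',uv,.04))
E
```

```text
[ 0.4918 -0.4143 -0.1766] yaw -10.119227246348844
[[ 0.5996  1.005 ]
 [ 0.9674  0.6992]
 [ 0.5311  1.0759]
 [ 0.5052  1.0775]
 [-0.4852  1.9623]
 [-0.502   1.3977]
 [ 0.0155  0.2259]
 [-0.7931 -0.4516]
 [ 1.891   0.7938]
 [ 1.166   2.8165]
 [ 0.7748 -1.1611]]
(0, 0, 0) [[ 0.4918 -0.4143  0.1   ]]
(0, 241, 34) [[ 0.5341 -0.1771  0.134 ]]
(0, 30, 76) [[ 0.4971 -0.3848  0.176 ]]
(0, 115, 10) [[ 0.512  -0.3011  0.11  ]]
lamp top [0.5153 0.0602 0.3692]
lampL [0.4834 0.0167 0.3026]
glue tip [[263.2125 215.2162]]
glue foot [ 0.6492 -0.1978  0.    ]
box corner [ 0.6435 -0.3197  0.13  ] [ 0.6915 -0.2423  0.13  ]
tray tl [ 0.4171 -0.4159  0.04  ]
tray tr [ 0.5953 -0.4555  0.04  ]
tray br [ 0.5744 -0.5712  0.04  ]
tray bl [ 0.3904 -0.5375  0.04  ]
```

```bash
cat >> h.py <<'E'
from scipy.spatial.transform import Rotation as Ro
def down(yaw): # tool y along stand y
    y=np.array([-np.sin(yaw),np.cos(yaw),0]);z=np.array([0,0,-1.]);return np.c_[np.cross(y,z),y,z]
def rel(targets,R=None,s=None):
    s=s or ctrl.get_state();R0=s['ee_rot']
    print('t',s['t'],'tcp',s['tcp_pos'],'f',s['ft_force'],'w',s['width'])
    for t in targets:
        pos=np.array(t[0]); Rt=t[1] if len(t)>1 else R0
        print(np.r_[np.round(R0.T@(pos-s['tcp_pos']),4),np.round(Ro.from_matrix(R0.T@Rt).as_rotvec(degrees=True),1)].tolist())
E
python3 - <<'E'
from h import *
p=np.load('p.npy');R=down(p[2])
rel([((.26,.25,.45),R),((.38,-.05,.45),R),((.5,-.17,.3),R),((.5291,-.1771,.26),R)])
E
```

```text
t 0.55 tcp [0.1995 0.4856 0.2527] f [-0.5376  0.8641 -0.5938] w 0.08788097781530975
[-0.1455, -0.1949, -0.1973, -0.0, -0.0, -12.2]
[-0.3705, -0.4268, -0.1973, -0.0, -0.0, -12.2]
[-0.5271, -0.4922, -0.0473, -0.0, -0.0, -12.2]
[-0.5567, -0.4877, -0.0073, -0.0, -0.0, -12.2]
```

Call:
jog_arm(series=[[[-0.1455,-0.195,-0.197,0,0,-6],[-0.1455,-0.195,-0.197,0,0,-12.2],[-0.1455,-0.195,-0.197,0,0,-12.2],[-0.1455,-0.195,-0.197,0,0,-12.2],[-0.1455,-0.195,-0.197,0,0,-12.2],[-0.3705,-0.427,-0.197,0,0,-12.2],[-0.3705,-0.427,-0.197,0,0,-12.2],[-0.3705,-0.427,-0.197,0,0,-12.2],[-0.3705,-0.427,-0.197,0,0,-12.2],[-0.3705,-0.427,-0.197,0,0,-12.2],[-0.3705,-0.427,-0.197,0,0,-12.2],[-0.527,-0.492,-0.047,0,0,-12.2],[-0.527,-0.492,-0.047,0,0,-12.2],[-0.527,-0.492,-0.047,0,0,-12.2],[-0.527,-0.492,-0.047,0,0,-12.2],[-0.557,-0.488,-0.007,0,0,-12.2],[-0.557,-0.488,-0.007,0,0,-12.2]]], claw=0.042)

```text
t: 2.68
tcp_pos: [0.5294, -0.1764, 0.2568]
ee_rot: [[-0.985, 0.175, -0.005], [0.175, 0.985, 0.003], [0.005, 0.002, -1.0]]
ft_force: [-0.6, 0.3, 0.3]
width: 0.0419
```

```bash
cat >> h.py <<'E'
def wproj(s,d,P):
    P=np.atleast_2d(P);T=d['tool_from_camera'];c=T[:3,:3].T@((s['ee_rot'].T@(P-s['tcp_pos']).T)-T[:3,3:4]);q=d['intrinsics']@c;return (q[:2]/q[2]).T
E
python3 - <<'E'
from h import *
from fit import H2W
p=np.load('p.npy')
s,d=snap('wrist','w1');print(s['t'],s['tcp_pos'],s['ee_rot'],s['joints'])
im=d['img'][:,:,::-1].copy()
for q in wproj(s,d,H2W(p,np.array([(-35,241,34),(35,241,34),(55.5,195,54),(-55.5,195,54)])/1e3)): print(q);cv2.circle(im,tuple(int(v) for v in q),4,(0,0,255),1)
cv2.imwrite('pics/w1c.png',im)
E
```

```text
2.775 [ 0.5293 -0.1766  0.2607] [[-0.9846  0.1749  0.0006]
 [ 0.1749  0.9846 -0.0003]
 [-0.0006 -0.0002 -1.    ]] [-0.5321  0.3802  1.383   0.0001  1.3777 -1.927 ]
[319.2801 189.4177]
[319.1993 287.009 ]
[251.4595 326.6584]
[242.6101 160.7167]
```

View pics/w1c.png

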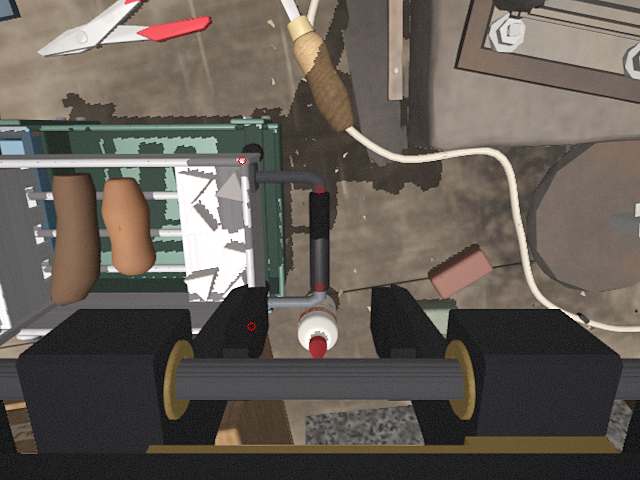

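```bash
cat >> h.py <<'E'
def arc(th,dz=-.005):
    from fit import H2W
    p=np.load('p.npy');c,s=np.cos(th),np.sin(th)
    q=H2W(p,[(0,.241*c-.034*s,.241*s+.034*c)])[0];q[2]+=dz;return q
E
python3 - <<'E'
from h import *
rel([(arc(0)+[0,0,.06],),(arc(0),)])
E
```

```text
t 2.925 tcp [ 0.5292 -0.1771  0.2616] f [-0.6797  0.0536  0.1525] w 0.04180836763306129
[-0.0046, 0.001, 0.0727, 0.0, 0.0, 0.0]
[-0.0044, 0.001, 0.1327, 0.0, 0.0, 0.0]
```

Call:
jog_arm(series=[[[-0.0045,0.001,0.05,0,0,0],[-0.0045,0.001,0.09,0,0,0],[-0.0045,0.001,0.12,0,0,0],[-0.0045,0.001,0.132,0,0,0],[-0.0045,0.001,0.132,0,0,0]]], claw=0.034)

```text
t: 3.55
tcp_pos: [0.534, -0.1773, 0.1285]
ee_rot: [[-0.984, 0.176, 0.001], [0.176, 0.984, -0.0], [-0.001, -0.0, -1.0]]
ft_force: [-0.5, 0.5, -0.5]
width: 0.0343
```

Call:
jog_arm(series=[[[0,0,0,0,0,0],[0,0,0,0,0,0],[0,0,0,0,0,0]]], claw=0.0)

```text
t: 3.92
tcp_pos: [0.5342, -0.1774, 0.1287]
ee_rot: [[-0.984, 0.176, 0.001], [0.176, 0.984, -0.001], [-0.001, -0.001, -1.0]]
ft_force: [-1.0, 0.6, 4.8]
width: 0.0125
```

Run:
```python
from h import *
rel([(arc(t),) for t in (0,.1,.2,.3,.4,.5,.6,.7,.8,.9)])
snap('side','s2')
```

```text
t 4.025 tcp [ 0.5342 -0.1774  0.1287] f [-1.299   0.3406  6.1652] w 0.012682151631507363
[0.0002, 0.0003, -0.0003, 0.0, 0.0, 0.0]
[0.0001, -0.0043, -0.0242, 0.0, 0.0, 0.0]
[0.0001, -0.0113, -0.0475, 0.0, 0.0, 0.0]
[0.0001, -0.0205, -0.07, 0.0, 0.0, 0.0]
[0.0, -0.032, -0.0915, 0.0, 0.0, 0.0]
[-0.0, -0.0455, -0.1117, 0.0, 0.0, 0.0]
[-0.0, -0.061, -0.1304, 0.0, 0.0, 0.0]
[-0.0001, -0.0783, -0.1475, 0.0, 0.0, 0.0]
[-0.0001, -0.0972, -0.1628, 0.0, 0.0, 0.0]
[-0.0001, -0.1176, -0.1762, 0.0, 0.0, 0.0]
```

View pics/s2.png

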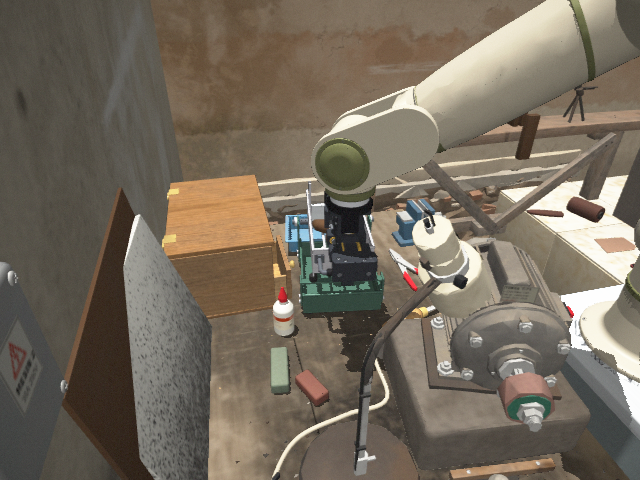

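Call:
jog_arm(series=[[[0,-0.004,-0.024,0,0,0],[0,-0.011,-0.0475,0,0,0],[0,-0.0205,-0.07,0,0,0],[0,-0.032,-0.0915,0,0,0],[0,-0.0455,-0.1117,0,0,0],[0,-0.061,-0.1304,0,0,0],[0,-0.078,-0.1475,0,0,0],[0,-0.097,-0.163,0,0,0],[0,-0.097,-0.163,0,0,0]]])

```text
t: 5.2
tcp_pos: [0.517, -0.2757, 0.2881]
ee_rot: [[-0.984, 0.178, 0.0], [0.178, 0.984, -0.002], [-0.0, -0.002, -1.0]]
ft_force: [11.1, -12.9, -21.1]
width: 0.0107
```

Run:
```python
from h import *
from fit import H2W
s,d=snap('scene','a3');im=cv2.imread('pics/a3.png')[170:370,230:470];cv2.imwrite('pics/a3z.png',cv2.resize(im,None,fx=3,fy=3,interpolation=2))
s,d=snap('wrist','w3')
p=np.load('p.npy');g=s['tcp_pos']+[0,0,.005]
c,q=np.cos(p[2]),np.sin(p[2]);v=g-[p[0],p[1],.1];y=-q*v[0]+c*v[1]
print('th',np.arctan2(v[2],y)-np.arctan2(34,241),'r',np.hypot(y,v[2]),s['ft_force'],s['width'],s['t'])
```

```text
th 0.7952362808618092 r 0.23905523323180417 [ 11.0296 -14.9913 -22.1902] 0.01122816162722498 5.35
```

View pics/a3z.png

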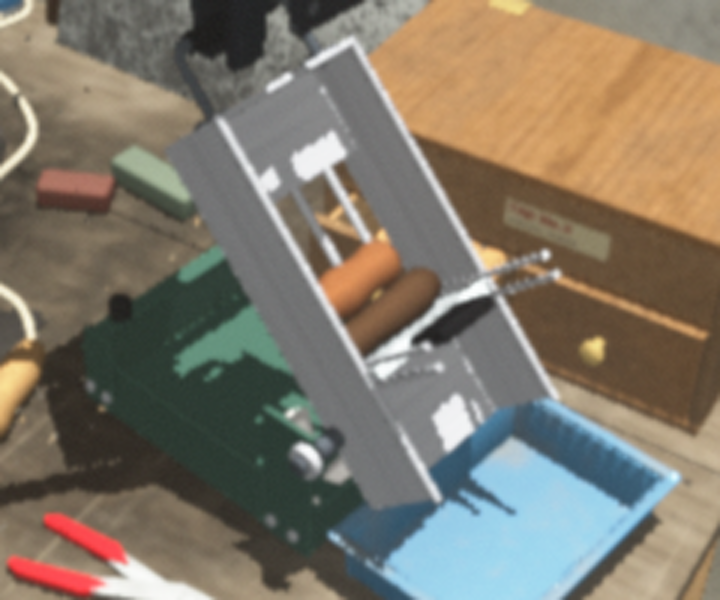

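View pics/w3.png

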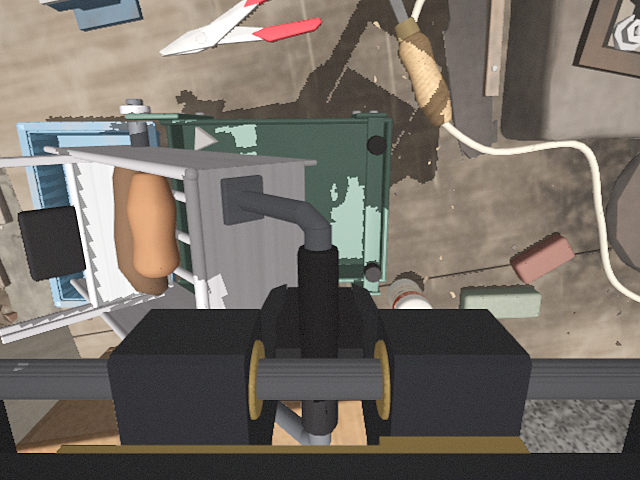

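Call:
jog_arm(series=[[[-0.0015,-0.0025,0.0033,0,0,0],[-0.0015,-0.0025,0.0033,0,0,0]]])

```text
t: 5.65
tcp_pos: [0.5174, -0.2748, 0.2872]
ee_rot: [[-0.984, 0.176, -0.002], [0.176, 0.984, 0.002], [0.002, 0.002, -1.0]]
ft_force: [-3.8, 2.6, -1.4]
width: 0.0112
```

```bash
cat >> h.py <<'E'
def status():
    s=ctrl.get_state();p=np.load('p.npy');g=s['tcp_pos']+[0,0,.005]
    c,q=np.cos(p[2]),np.sin(p[2]);v=g-[p[0],p[1],.1];y=-q*v[0]+c*v[1]
    print('th',np.arctan2(v[2],y)-np.arctan2(34,241),'r',np.hypot(y,v[2]),'x',c*v[0]+q*v[1],s['ft_force'],s['width'],s['t'])
def zoom(n,f,x,y,w,h):
    s,d=snap(n,f);im=d['img'][y:y+h,x:x+w,::-1];k=min(800//w,600//h);cv2.imwrite(f'pics/{f}z.png',cv2.resize(im,None,fx=k,fy=k,interpolation=2))
E
python3 - <<'E'
from h import *
status();zoom('scene','a4',260,170,160,150)
E
```

```text
th 0.7947270616510159 r 0.23887798097246407 x 0.0006539791611873819 [-3.753   2.6378 -1.4356] 0.01116360425231054 5.65
```

View pics/a4z.png

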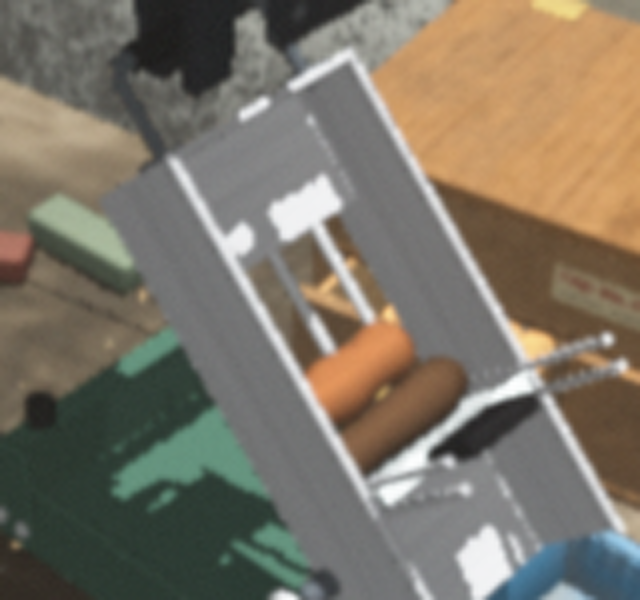

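Run:
```python
from h import *
p=np.load('p.npy')
print([ (t,np.round(arc(t,-.0085),4)) for t in (0,.8)])
rel([(arc(t,-.005-.0045*t/.8)+np.array([.001,0,0])*t/.8,) for t in (.8,.65,.5,.35,.2,.1,.03,0)])
```

```text
[(0, array([ 0.5341, -0.1771,  0.1255])), (0.8, array([ 0.517 , -0.273 ,  0.2881]))]
t 5.8 tcp [ 0.5174 -0.2749  0.2873] f [-4.2431  3.2935  0.0253] w 0.011029512699948276
[-0.0003, 0.0019, 0.0002, 0.0, 0.0, 0.0]
[-0.0002, 0.0296, 0.023, 0.0, 0.0, 0.0]
[-0.0, 0.0535, 0.0498, 0.0, 0.0, 0.0]
[0.0001, 0.0729, 0.0797, 0.0, 0.0, 0.0]
[0.0002, 0.0876, 0.1123, 0.0, 0.0, 0.0]
[0.0003, 0.0945, 0.1351, 0.0, 0.0, 0.0]
[0.0003, 0.0979, 0.1513, 0.0, 0.0, 0.0]
[0.0004, 0.099, 0.1584, 0.0, 0.0, 0.0]
```

Call:
jog_arm(series=[[[0,0.03,0.023,0,0,0],[0,0,0,0,0,0],[0,0.03,0.023,0,0,0],[0,0,0,0,0,0],[0,0.03,0.023,0,0,0],[0,0.0535,0.05,0,0,0],[0,0.073,0.08,0,0,0],[0,0.0876,0.112,0,0,0],[0,0.0945,0.135,0,0,0],[0,0.098,0.151,0,0,0],[0,0.099,0.158,0,0,0],[0,0.099,0.158,0,0,0]]])

```text
t: 7.3
tcp_pos: [0.5342, -0.1784, 0.1284]
ee_rot: [[-0.984, 0.176, -0.003], [0.176, 0.984, -0.0], [0.003, -0.001, -1.0]]
ft_force: [-6.4, -2.7, -2.0]
width: 0.0104
```

Run:
```python
from h import *
status();zoom('scene','a5',260,190,160,150);zoom('side','s5',280,180,120,120)
```

```text
th -0.0015595098196433121 r 0.24197039656082991 x 0.0003198795908231772 [-6.4023 -2.7009 -2.0383] 0.010416111050077842 7.3
```

View pics/a5z.png

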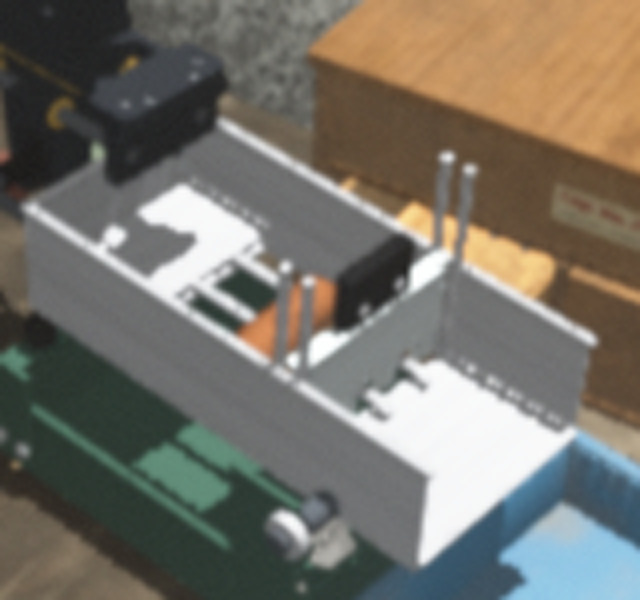

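View pics/s5z.png

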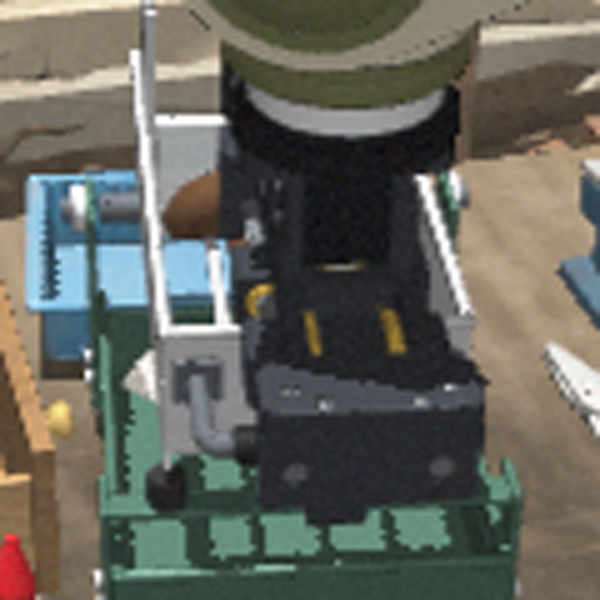

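Run:
```python
from h import *
rel([((.534,-.178,.24),),((.55,-.29,.36),)])
```

```text
t 7.4 tcp [ 0.5342 -0.1785  0.1288] f [-5.9822 -2.9223 -2.396 ] w 0.010366329039692422
[0.0007, 0.0003, -0.1112, 0.0, 0.0, 0.0]
[-0.0344, -0.1073, -0.2311, 0.0, 0.0, 0.0]
```

Call:
jog_arm(series=[[[0,0,0,0,0,0],[0,0,0,0,0,0],[0,0,-0.03,0,0,0],[0,0,-0.08,0,0,0],[0,0,-0.13,0,0,0],[-0.035,-0.107,-0.23,0,0,0],[-0.035,-0.107,-0.23,0,0,0],[-0.035,-0.107,-0.23,0,0,0],[-0.035,-0.107,-0.23,0,0,0]]], claw=0.034)

```text
t: 8.52
tcp_pos: [0.5511, -0.2905, 0.36]
ee_rot: [[-0.984, 0.177, 0.002], [0.177, 0.984, -0.001], [-0.002, -0.001, -1.0]]
ft_force: [-1.1, 0.5, -0.7]
width: 0.0342
```

Run:
```python
from h import *
status();snap('wrist','w6');zoom('side','s6',280,180,120,120);zoom('scene','a6',260,190,160,150)
```

```text
th 0.9676098699818282 r 0.2961642059031568 x 0.036574601722287006 [-1.073   0.4646 -0.6639] 0.03422755400014954 8.525
```

View pics/w6.png

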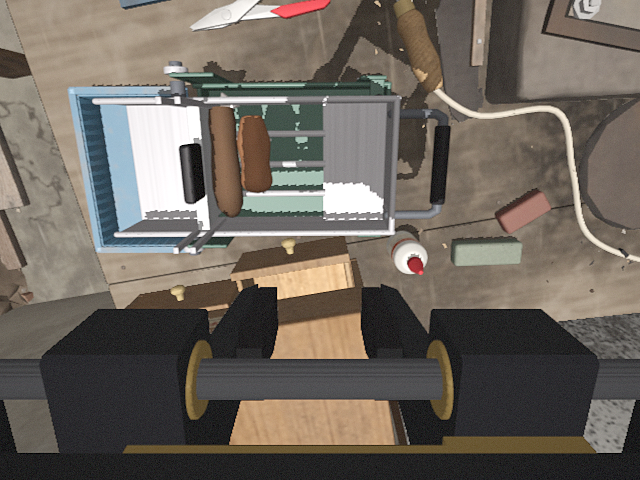

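View pics/s6z.png

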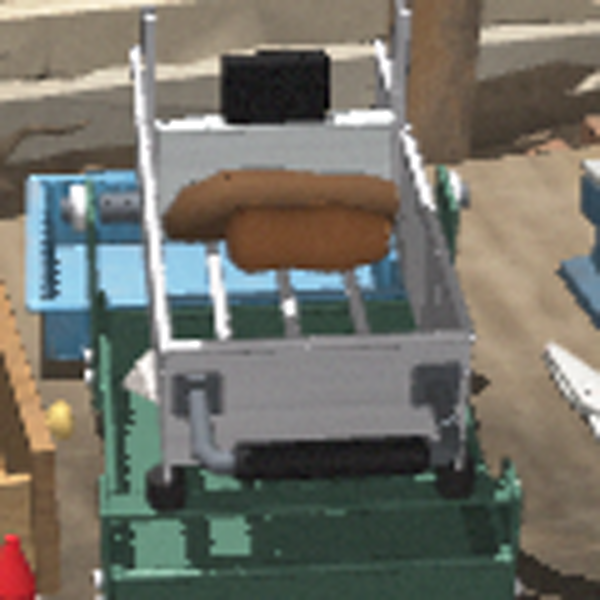

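View pics/a6z.png

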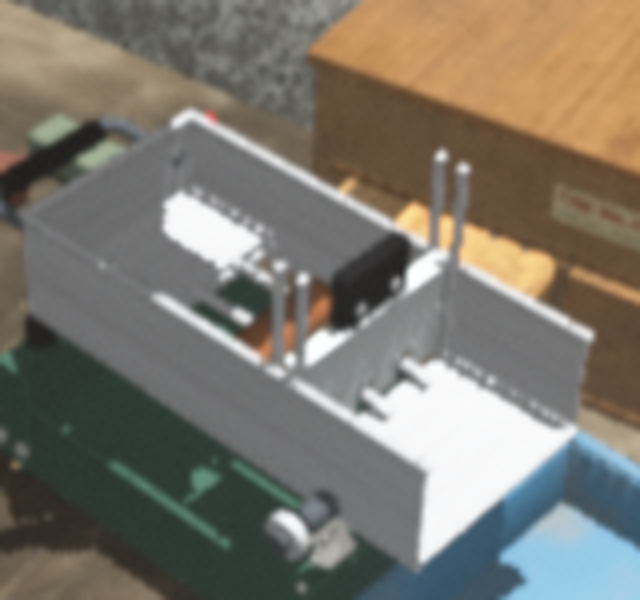

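Run:
```python
from h import *
im=cv2.imread('pics/w6.png')[70:270,180:410];cv2.imwrite('pics/w6z.png',cv2.convertScaleAbs(cv2.resize(im,None,fx=3.4,fy=3,interpolation=2),alpha=1.4,beta=25))
im=cv2.imread('pics/w3.png')[90:310,90:400];cv2.imwrite('pics/w3z.png',cv2.resize(im,None,fx=2.5,fy=2.5,interpolation=2))
```

```text
(no output)
```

View pics/w6z.png

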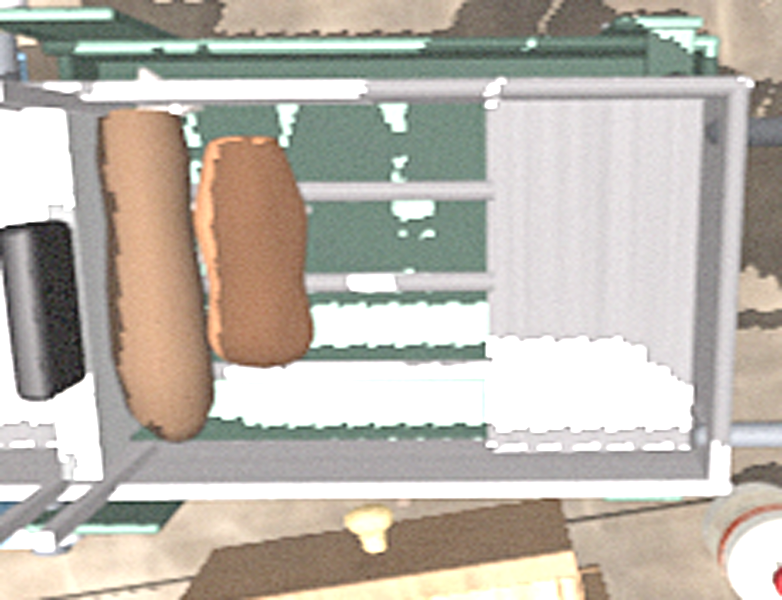

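View pics/w3z.png

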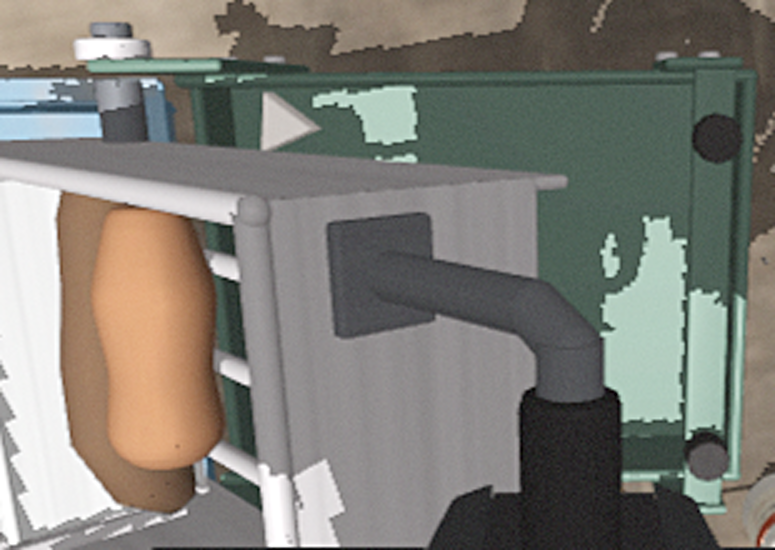

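```bash
cat >> h.py <<'E'
def arc2(t): return arc(t,-.005-.0045*t/.8)+np.array([.001,0,0])*t/.8
E
python3 - <<'E'
from h import *
from fit import H2W
rel([(arc2(0)+[0,0,.1],),(arc2(0)+[0,0,.03],),(arc2(0)+[.001,0,0],)])
s0=ctrl.get_state()
R=s0['ee_rot']
for t in (.15,.3,.45,.6,.75,.9,1.0): print(t,np.round(R.T@(arc2(t)-arc2(0)),4).tolist())
E
```

```text
t 8.775 tcp [ 0.5509 -0.2884  0.3588] f [-0.702   0.3943 -0.4098] w 0.034029862469424646
[0.0359, 0.1066, 0.1299, 0.0, 0.0, 0.0]
[0.0358, 0.1066, 0.1999, 0.0, 0.0, 0.0]
[0.0348, 0.1067, 0.2299, 0.0, 0.0, 0.0]
0.15 [-0.0001, -0.0077, -0.0348]
0.3 [-0.0003, -0.0207, -0.068]
0.45 [-0.0004, -0.0386, -0.0989]
0.6 [-0.0006, -0.0611, -0.1268]
0.75 [-0.0007, -0.0876, -0.151]
0.9 [-0.0008, -0.1175, -0.1709]
1.0 [-0.0009, -0.1391, -0.1816]
```

Call:
jog_arm(series=[[[0.035,0.107,0.13,0,0,0],[0.035,0.107,0.13,0,0,0],[0.035,0.107,0.13,0,0,0],[0.035,0.107,0.17,0,0,0],[0.035,0.107,0.215,0,0,0],[0.035,0.107,0.23,0,0,0],[0.035,0.107,0.23,0,0,0]]])

```text
t: 9.65
tcp_pos: [0.5353, -0.1777, 0.1295]
ee_rot: [[-0.984, 0.176, -0.001], [0.176, 0.984, 0.0], [0.001, 0.0, -1.0]]
ft_force: [-0.6, -0.7, 0.2]
width: 0.034
```

Call:
jog_arm(series=[[[0,0,0,0,0,0],[0,0,0,0,0,0],[0,-0.008,-0.035,0,0,0],[0,-0.021,-0.068,0,0,0],[0,-0.0386,-0.099,0,0,0],[0,-0.061,-0.127,0,0,0],[0,-0.0876,-0.151,0,0,0],[0,-0.1175,-0.171,0,0,0],[0,-0.139,-0.1815,0,0,0],[0,-0.139,-0.1815,0,0,0]]], claw=0.0)

```text
t: 10.9
tcp_pos: [0.512, -0.3136, 0.3196]
ee_rot: [[-0.985, 0.175, 0.011], [0.175, 0.985, -0.004], [-0.012, -0.002, -1.0]]
ft_force: [-3.5, 20.5, 38.8]
width: 0.013
```

Run:
```python
from h import *
status();snap('wrist','w7');zoom('side','s7',270,140,130,180);zoom('scene','a7',240,170,200,180)
```

```text
th 1.0019302805264148 r 0.24697261020906033 x 0.0021548519183408887 [-3.4614 20.4732 38.7557] 0.012973528867620857 10.9
```

View pics/w7.png

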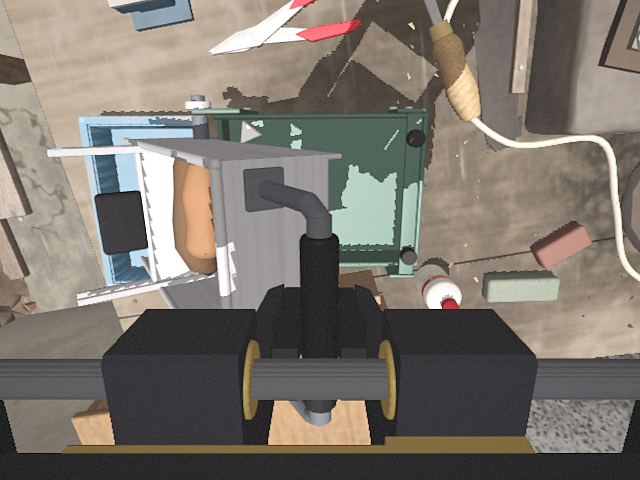

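View pics/s7z.png

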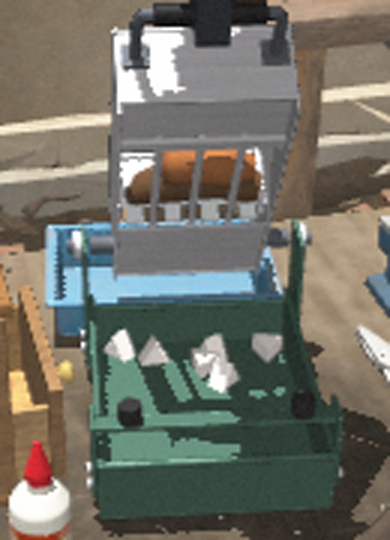

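View pics/a7z.png

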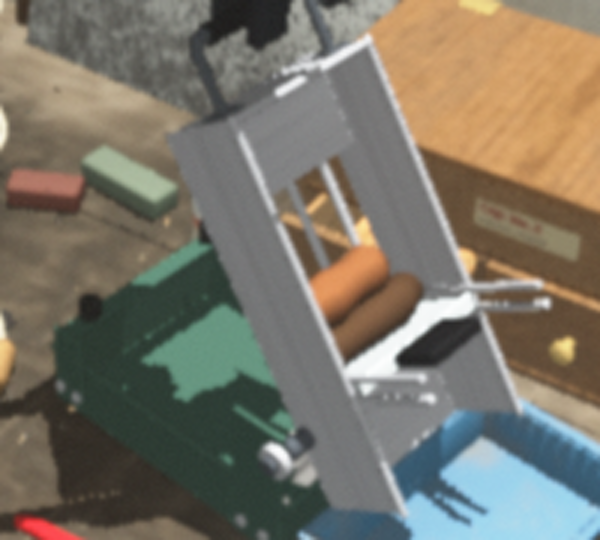

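Run:
```python
from h import *
im=cv2.imread('pics/s7.png')[240:290,290:380];cv2.imwrite('pics/s7zz.png',cv2.resize(im,None,fx=8.5,fy=8.5,interpolation=2))
```

```text
(no output)
```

View pics/s7zz.png

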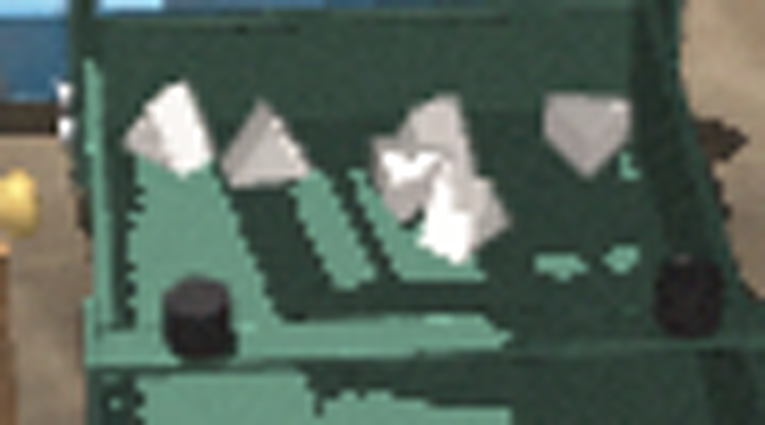

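Run:
```python
from h import *
R=down(np.load('p.npy')[2])
c=np.array([.5352,-.1775,.1290])+R@[0,-.139,-.1815];print(c)
for t in (1,.95,.8,.65,.5,.35,.2,.1,.04,0): print(t,np.round(R.T@(arc(t,-.005+.003*t)+[.001,0,0]-c),4).tolist())
```

```text
[ 0.5108 -0.3143  0.3105]
1 [0.0001, 0.0, -0.0087]
0.95 [0.0001, 0.011, -0.0032]
0.8 [0.0001, 0.0419, 0.0165]
0.65 [0.0001, 0.0697, 0.0406]
0.5 [0.0001, 0.0936, 0.0686]
0.35 [0.0001, 0.1132, 0.0999]
0.2 [0.0001, 0.1279, 0.1337]
0.1 [0.0001, 0.1348, 0.1573]
0.04 [0.0001, 0.1379, 0.1718]
0 [0.0001, 0.1394, 0.1815]
```

Call:
jog_arm(series=[[[0,0.0,-0.0087,0,0,0],[0,0.011,-0.003,0,0,0],[0,0.042,0.0165,0,0,0],[0,0.0697,0.0406,0,0,0],[0,0.0936,0.0686,0,0,0],[0,0.113,0.1,0,0,0],[0,0.128,0.1337,0,0,0],[0,0.135,0.157,0,0,0],[0,0.138,0.172,0,0,0],[0,0.1394,0.1815,0,0,0],[0,0.1394,0.1815,0,0,0]]])

```text
t: 12.52
tcp_pos: [0.5358, -0.1777, 0.1311]
ee_rot: [[-0.984, 0.176, 0.002], [0.176, 0.984, -0.001], [-0.002, -0.0, -1.0]]
ft_force: [-0.6, 2.7, 8.1]
width: 0.0128
```

Run:
```python
from h import *
status()
rel([(arc(0)+[0,0,.13],),((.497,-.3848,.29),),((.497,-.3848,.1735),)])
```

```text
th 0.008704513766132072 r 0.24336056382183308 x 0.0017223713657579034 [-0.5618  2.673   8.11  ] 0.012765115294949057 12.525
t 12.625 tcp [ 0.5358 -0.1777  0.1311] f [-0.7727  3.3104  8.1754] w 0.01255542278491182
[0.0015, 0.0003, -0.1279, 0.0, 0.0, 0.0]
[0.0014, -0.2107, -0.1589, 0.0, 0.0, 0.0]
[0.0016, -0.2107, -0.0424, 0.0, 0.0, 0.0]
```

Call:
jog_arm(series=[[[0,0,0,0,0,0],[0,0,0,0,0,0],[0.0015,0,-0.03,0,0,0],[0.0015,0,-0.08,0,0,0],[0.0015,-0.02,-0.13,0,0,0],[0.0015,-0.07,-0.16,0,0,0],[0.0015,-0.13,-0.16,0,0,0],[0.0015,-0.18,-0.16,0,0,0],[0.0015,-0.211,-0.16,0,0,0],[0.0015,-0.211,-0.16,0,0,0]]], claw=0.034)

```text
t: 13.88
tcp_pos: [0.4958, -0.3868, 0.2886]
ee_rot: [[-0.984, 0.179, -0.001], [0.179, 0.984, 0.001], [0.001, 0.001, -1.0]]
ft_force: [0.6, 0.5, -0.7]
width: 0.0342
```

Run:
```python
from h import *
from fit import H2W
p=np.load('p.npy')
s,d=snap('wrist','w8');im=d['img'][:,:,::-1].copy()
for q in wproj(s,d,H2W(p,np.array([(-23,25,92),(-23,35,92),(23,25,92),(23,35,92),(-52,30,112)])/1e3)): print(q);cv2.circle(im,tuple(int(v) for v in q),3,(0,0,255),1)
cv2.imwrite('pics/w8c.png',im);rel([((.497,-.3848,.179),)]);zoom('side','s8',270,160,130,150)
```

```text
[309.6865 210.0298]
[326.4456 210.0196]
[310.2096 281.6593]
[326.0939 281.6487]
[317.9345 164.0476]
t 14.025 tcp [ 0.497  -0.3841  0.2895] f [-0.682   0.4155  0.2281] w 0.03417127651894586
[-0.0001, -0.0007, 0.1105, 0.0, 0.0, 0.0]
```

View pics/w8c.png

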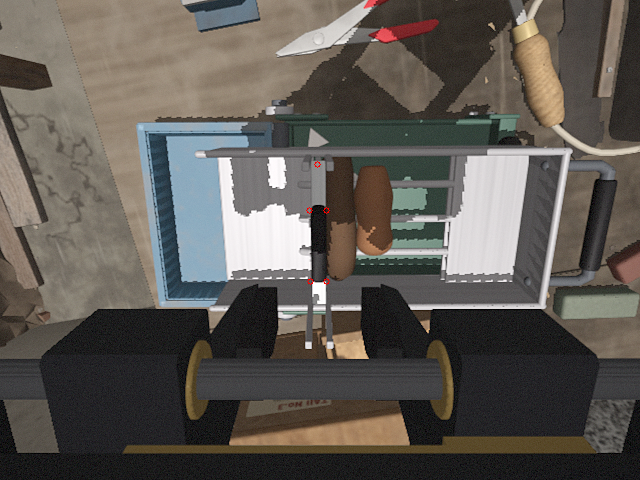

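View pics/s8z.png

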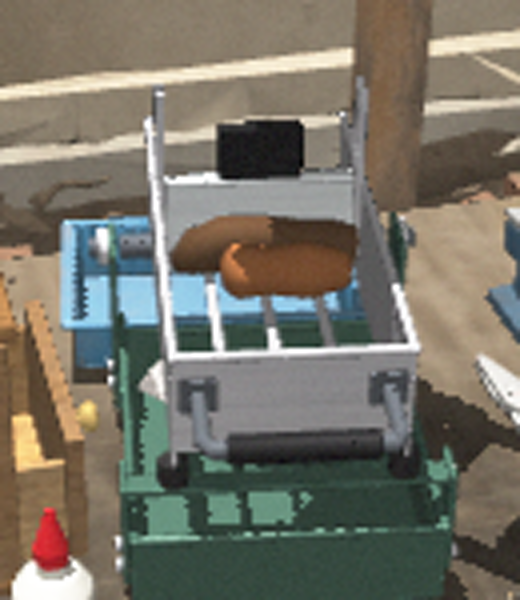

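Call:
jog_arm(series=[[[0,-0.0005,0.05,0,0,0],[0,-0.0005,0.085,0,0,0],[0,-0.0005,0.105,0,0,0],[0,-0.0005,0.11,0,0,0],[0,-0.0005,0.11,0,0,0]]])

```text
t: 14.7
tcp_pos: [0.4971, -0.3852, 0.1802]
ee_rot: [[-0.985, 0.175, 0.001], [0.175, 0.985, -0.001], [-0.001, -0.001, -1.0]]
ft_force: [-0.4, -0.5, 0.3]
width: 0.0341
```

Call:
jog_arm(series=[[[0,0,0,0,0,0],[0,0,0,0,0,0],[0,0,0,0,0,0],[0,0,-0.012,0,0,0],[0,0,-0.028,0,0,0],[0,0,-0.044,0,0,0],[0,0,-0.056,0,0,0],[0,0,-0.058,0,0,0],[0,0,-0.058,0,0,0]]], claw=0.0)

```text
t: 15.82
tcp_pos: [0.4968, -0.3853, 0.238]
ee_rot: [[-0.984, 0.176, 0.0], [0.176, 0.984, 0.0], [-0.0, 0.0, -1.0]]
ft_force: [2.1, 5.0, -0.7]
width: 0.0096
```

Run:
```python
from h import *
status();print(ctrl.get_state()['tcp_pos']);zoom('scene','a9',260,170,160,150)
```

```text
th 1.2275155916295672 r 0.14600005186802198 x -0.00017202502318985641 [ 2.1482  5.0493 -0.7464] 0.009556877716362185 15.825
[ 0.4968 -0.3853  0.238 ]
```

View pics/a9z.png

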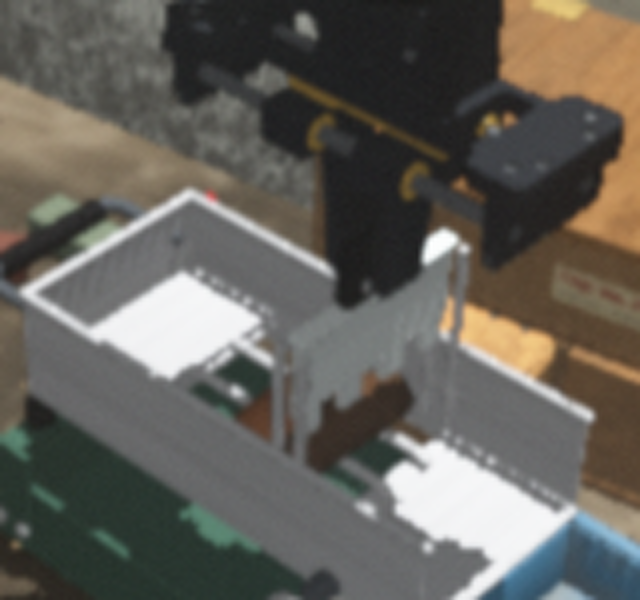

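Run:
```python
from h import *
rel([(arc(0)+[.0005,0,.22],),(arc(0)+[.0005,0,.1],),(arc(0)+[.0005,0,.0],)])
```

```text
t 15.975 tcp [ 0.4968 -0.3853  0.238 ] f [ 2.3956  5.2666 -0.5004] w 0.009836975081859725
[-0.0007, 0.2117, -0.111, 0.0, 0.0, 0.0]
[-0.0007, 0.2116, 0.009, 0.0, 0.0, 0.0]
[-0.0006, 0.2116, 0.109, 0.0, 0.0, 0.0]
```

Call:
jog_arm(series=[[[0,0,0,0,0,0],[0,0,0,0,0,0],[0,0,-0.04,0,0,0],[0,0,-0.09,0,0,0],[0,0.05,-0.11,0,0,0],[0,0.11,-0.11,0,0,0],[0,0.17,-0.1,0,0,0],[0,0.211,-0.06,0,0,0],[-0.0005,0.212,0,0,0,0],[-0.0005,0.212,0.05,0,0,0],[-0.0005,0.212,0.09,0,0,0],[-0.0005,0.212,0.109,0,0,0],[-0.0005,0.212,0.109,0,0,0]]], claw=0.034)

```text
t: 17.6
tcp_pos: [0.534, -0.1771, 0.1276]
ee_rot: [[-0.984, 0.176, -0.002], [0.176, 0.984, 0.001], [0.002, 0.0, -1.0]]
ft_force: [-0.6, -0.1, 0.3]
width: 0.0339
```

Run:
```python
from h import *
status();zoom('scene','a10',260,170,160,150)
R=down(np.load('p.npy')[2])
for t in (.15,.3,.45,.6,.7,.8,.9,1.0,1.03,1.05): print(t,np.round(R.T@(arc(t)-arc(0)),4).tolist())
```

```text
th -0.005676927785267377 r 0.2431339748634507 x -0.00014966463803479935 [-0.5546 -0.1263  0.308 ] 0.033858322751995025 17.6
0.15 [0.0, -0.0078, -0.0356]
0.3 [0.0, -0.0208, -0.0697]
0.45 [0.0, -0.0388, -0.1014]
0.6 [0.0, -0.0613, -0.1301]
0.7 [0.0, -0.0786, -0.1473]
0.8 [-0.0, -0.0975, -0.1626]
0.9 [-0.0, -0.1178, -0.1759]
1.0 [0.0, -0.1394, -0.1872]
1.03 [-0.0, -0.1461, -0.1901]
1.05 [-0.0, -0.1506, -0.192]
```

View pics/a10z.png

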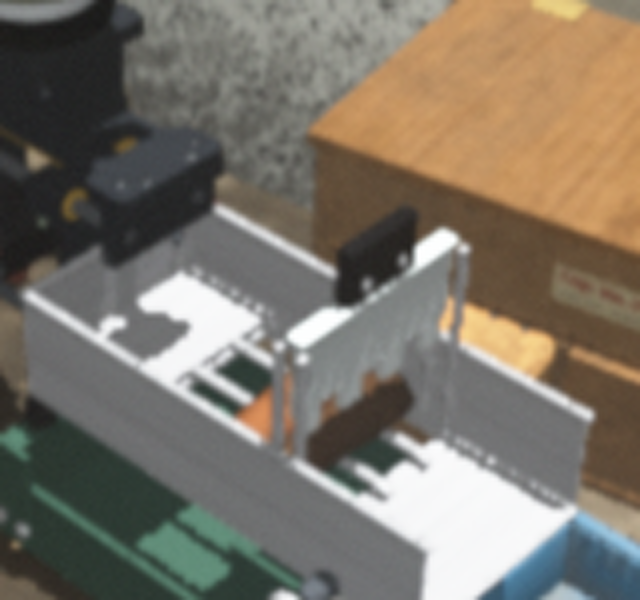

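Run:
```python
from h import *
R=down(np.load('p.npy')[2])
for t in np.arange(.4,1.05,.04): print(round(t,2),np.round(R.T@(arc(t)-arc(0)),4).tolist()[1:])
```

```text
0.4 [-0.0323, -0.0912]
0.44 [-0.0374, -0.0994]
0.48 [-0.0429, -0.1074]
0.52 [-0.0487, -0.1153]
0.56 [-0.0549, -0.1228]
0.6 [-0.0613, -0.1301]
0.64 [-0.068, -0.1372]
0.68 [-0.075, -0.144]
0.72 [-0.0822, -0.1505]
0.76 [-0.0897, -0.1567]
0.8 [-0.0975, -0.1626]
0.84 [-0.1055, -0.1682]
0.88 [-0.1137, -0.1734]
0.92 [-0.122, -0.1783]
0.96 [-0.1306, -0.1829]
1.0 [-0.1394, -0.1872]
1.04 [-0.1483, -0.1911]
```

Call:
jog_arm(series=[[[0,0,0,0,0,0],[0,0,0,0,0,0],[0,0,0,0,0,0],[0,-0.004,-0.02,0,0,0],[0,-0.0078,-0.0356,0,0,0],[0,-0.0145,-0.054,0,0,0],[0,-0.0208,-0.0697,0,0,0],[0,-0.0295,-0.086,0,0,0],[0,-0.0388,-0.1014,0,0,0]]], claw=0.0)

```text
t: 18.98
tcp_pos: [0.5275, -0.2169, 0.2296]
ee_rot: [[-0.984, 0.177, -0.0], [0.177, 0.984, -0.003], [-0.0, -0.003, -1.0]]
ft_force: [4.9, -15.4, -13.5]
width: 0.0116
```

Run:
```python
from h import *
status()
```

```text
th 0.4510169918672653 r 0.24157364897783007 x 0.0004460099323961991 [  4.924  -15.3666 -13.5455] 0.01164391486611374 18.975
```

Call:
jog_arm(series=[[[0,-0.0114,-0.0112,0,0,0],[0,-0.0176,-0.0187,0,0,0],[0,-0.024,-0.026,0,0,0],[0,-0.031,-0.033,0,0,0],[0,-0.038,-0.04,0,0,0],[0,-0.045,-0.046,0,0,0],[0,-0.0525,-0.0525,0,0,0],[0,-0.06,-0.058,0,0,0],[0,-0.06,-0.058,0,0,0]]])

```text
t: 20.1
tcp_pos: [0.5175, -0.2749, 0.2874]
ee_rot: [[-0.984, 0.176, 0.001], [0.176, 0.984, -0.001], [-0.001, -0.0, -1.0]]
ft_force: [8.1, -4.6, -6.5]
width: 0.011
```

Run:
```python
from h import *
status();zoom('scene','a11',260,170,200,180)
```

```text
th 0.7957352886320481 r 0.23894773428679716 x 0.0007973723288505832 [ 8.0734 -4.6444 -6.549 ] 0.011035302654846351 20.1
```

View pics/a11z.png

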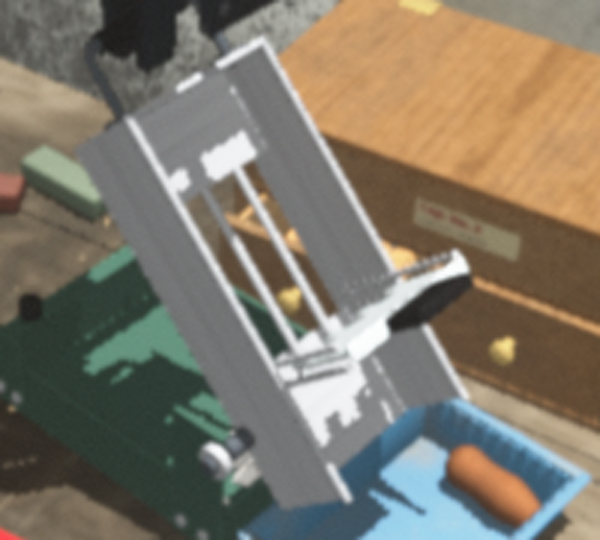

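Run:
```python
from h import *
snap('wrist','w12');zoom('side','s12',270,140,130,180)
```

```text
(no output)
```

View pics/w12.png

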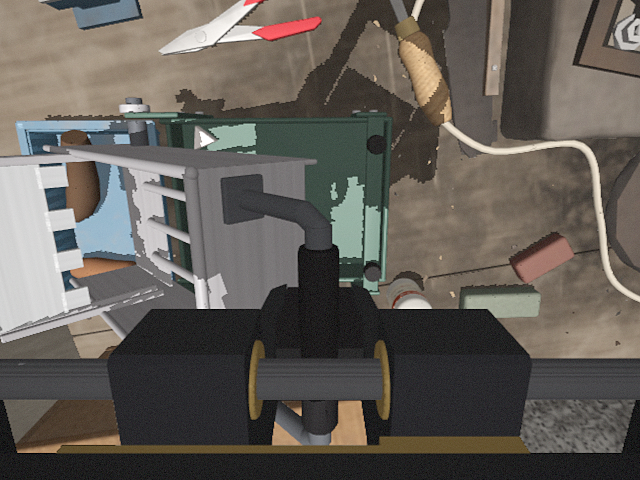

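View pics/s12z.png

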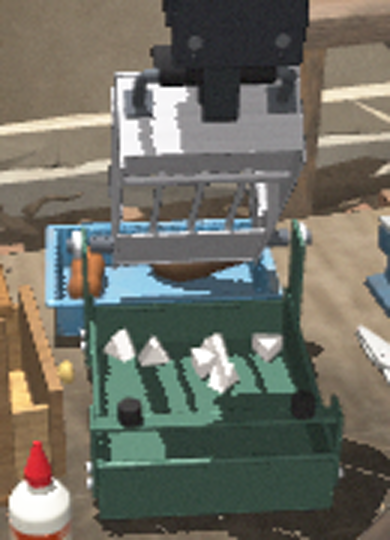

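Call:
jog_arm(series=[[[0,0.028,0.023,0,0,0],[0,0.0525,0.05,0,0,0],[0,0.072,0.08,0,0,0],[0,0.0865,0.112,0,0,0],[0,0.0945,0.135,0,0,0],[0,0.098,0.151,0,0,0],[0,0.0985,0.159,0,0,0],[0,0.0985,0.16,0,0,0],[0,0.0985,0.16,0,0,0]]])

```text
t: 21.38
tcp_pos: [0.534, -0.1781, 0.1278]
ee_rot: [[-0.984, 0.176, -0.001], [0.176, 0.984, -0.002], [0.001, -0.002, -1.0]]
ft_force: [-1.1, -6.2, -3.0]
width: 0.0108
```

Call:
jog_arm(series=[[[0,0,0,0,0,0],[0,0,0,0,0,0],[0,0,0,0,0,0],[0,0,-0.03,0,0,0],[0,0,-0.08,0,0,0],[0,0,-0.14,0,0,0],[-0.035,-0.107,-0.23,0,0,0],[-0.035,-0.107,-0.23,0,0,0],[-0.035,-0.107,-0.23,0,0,0],[-0.035,-0.107,-0.23,0,0,0]]], claw=0.034)

```text
t: 22.62
tcp_pos: [0.55, -0.2895, 0.358]
ee_rot: [[-0.984, 0.177, 0.001], [0.177, 0.984, -0.0], [-0.001, -0.0, -1.0]]
ft_force: [-0.3, 0.0, 0.0]
width: 0.0341
```

Run:
```python
from h import *
status();snap('wrist','w13');zoom('side','s13',270,140,130,180);zoom('scene','a13',240,170,240,200)
```

```text
th 0.9620324052074439 r 0.294731819393393 x 0.035385750025827 [-0.2812  0.0248  0.0057] 0.034103844903398545 22.625
```

View pics/w13.png

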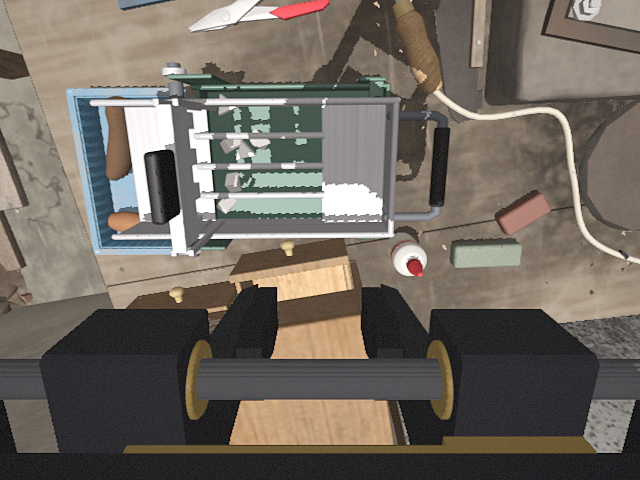

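View pics/s13z.png

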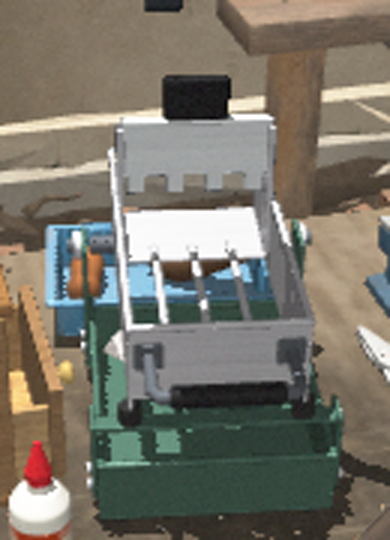

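View pics/a13z.png

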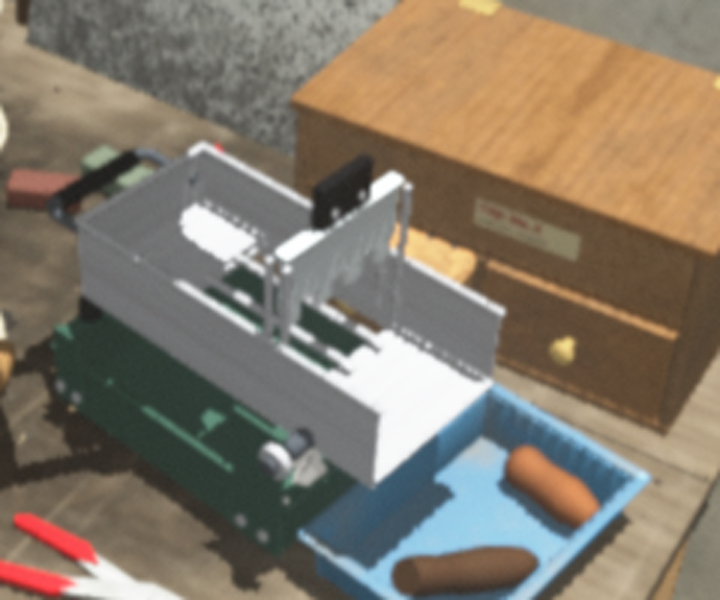

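Run:
```python
from h import *
print(ctrl.sign_off())
```

```text
the job is handed in; nothing more can be done
None
```

The job is handed in at about 22.6 s of the 72 s allowed; the hand-in gave no verdict, so what follows rests on my own camera checks.

**What I did**
- I rocked the basket by its handle to about 0.8 rad with three short jolts. I then tipped it to 1.0 rad with the gate still shut, and the side view showed six chips in the pan and both hilts still held.
- I pulled the gate up by its tab about 58 mm, tipped the basket slowly to 0.8 rad, and both hilts slid into the tray. I then lowered the basket, let go and moved the arm clear.

**Last checks**
- Both hilts lie in the tray, and the basket is empty.
- The basket is back on its rests, and the gate is still up.
- The tray's corners are within about 2 pixels of where they were at the start.
- The glue bottle is standing.
- The gripper touches nothing, and the force reads about 0 N.

**Less certain**
- I counted the six chips in the pan from the side view while the basket was tipped. Three of them overlap, and after the final lowering the level basket hid them from the side camera. From above I could see several white pieces through the bars, but did not count them again.
- The handle slid or rolled in the jaws during tipping, which gave sideways loads of up to about 44 N at the wrist. That is well under the 120 N wrist limit. I took this load to be on the finger pads, not the gripper body, which has a 40 N limit; I could not confirm that.

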